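Find the catch in the sill and spring the consumables chest open

TASK

Open the torch-consumables chest by its press catch, which sits out of the way in a thumb notch somewhere along the front lip. Put a fingertip on the lip near one of its ends, slide it along the top of the lip until it drops into the notch, then press the catch down there so that the lid springs up by itself; finish with the hand clear and the lid standing open. Do not pick up or shift the things lying around the chest.

Things in the scene. Friction and masses are not known exactly. Their poses are not given: they have to be found in the camera images.
- chest: low grey steel chest, fast to the bench, 420 wide (y) x 260 deep (x) x 100 mm high with its lid shut. Origin: on the bench under the middle of the outside of its front wall; x to the rear (away from the robot), y left seen from the robot, z up. A bare steel lip runs along the front, 34 mm out from the wall. Behind the lip the lid's front face rises from 66 to 100 mm above the bench, at x = -4 mm
- lip_mid (a point): middle of the lip, on the centre line of its free top (x = -19 mm). Lip: 420 mm long, 22 mm thick, free top 30 mm wide and 62 mm above the bench. One thumb notch, 46 mm long, is cut through the lip from its front edge to the wall; its middle is anywhere within 62 mm of this point (place not given). The catch paddle fills it, its top 6 mm below the lip's
- lip_left (a point): left (+y) end of the lip: point on the centre line of its free top, 62 mm above the bench
- lip_right (a point): right (-y) end of the lip: point on the centre line of its free top, 62 mm above the bench
- catch (a joint): angle of the catch paddle (42 mm long, 33 mm deep), rad: 0 at rest, 0.28 fully pressed. It tips about a pin 18 mm behind the front of the wall, 52 mm above the bench: its middle goes down about 6 mm until the hook frees the lid (about 0.16 rad), 10 mm in all. Sprung: about 2.5 N to start it, 5 N to press it fully; it comes back when let go
- lid_front (a point): middle of the top of the lid's front edge, 4 mm in front of the wall, 100 mm above the bench when shut; turns with the lid (its z is square to the lid). The lid is hinged along its rear edge (262 mm behind the wall, 72 mm up) and sprung: unhooked, it swings up and back by itself in 2 s and stays 0.7 rad open (this point then 264 mm up). It pushes up with about 5 N; a hand in its way delays it
- tin: closed round tin of nozzle paste, 68 mm wide, 62 mm high, loose, on the bench left of the chest; origin at the centre of its underside. To be left alone.
- magnet: red triangular welding magnet, about 115 x 100 mm and 16 mm thick, loose, lying flat right of the chest; origin on its underside in the middle of one leg. To be left alone.
- hammer: hammer lying on the bench in front of the chest, loose, under 40 mm high; origin on its underside. To be left alone.
- nozzle: copper torch nozzle, a tube 24 mm wide and 62 mm high, standing loose on the bench in front of the right half of the chest; origin at the centre of its underside. To be left alone.

How it is judged:
By the outcome, as a careful person would: the job done as asked, in the order asked, and still so for the second after the job is handed in, with the robot touching nothing.
It also fails if it takes over 64 s, if anything falls off the work surface, if the arm or the gripper's body presses on something with over 40 N, if the wrist force passes 120 N, or if a joint passes its speed limit or range.

ROBOT

A 6-joint arm with a two-finger parallel gripper is mounted at the origin on the work surface. World frame = base frame: x ahead of the robot, y to its left, z up, the work surface at z = 0. Lengths are in mm, angles in rad, forces in N, time in s.
With the tool pointing down it reaches from about 275 to 825 mm from the base axis. Payload 5.2 kg.
Tool frame: the origin (TCP) lies at the very end of the fingers, on their centre line; the grasp point (between the pads) lies 19 mm behind it; z points along the fingers, y is the direction in which the jaws open and shut (so a half turn about z gives the same grasp; the last joint's range is limited). The gripper opens to 93 mm and grips with 3 to 60 N. Pads are 15 mm wide; open, the fingers measure 128 mm over their backs; the gripper's body (75 mm by 188 mm) begins 65 mm behind the grasp point.
Start: joints at [-1.322, 0.259, 1.535, -0, 1.348, -0.203], TCP at [240.143, -494.81, 218.653] pointing down, gripper open.
Joint ranges: [-3.14, 3.14], [-0.91, 2.08], [0.19, 2.58], [-1.22, 4.36], [0.22, 2.71], [-3.12, 3.12]. Speed limits (rad/s): [2.57, 2.57, 3.14, 3.14, 3.14, 3.14].

INTERFACE

Orientations are given as [roll, pitch, yaw] about the fixed x, y, z axes, in that order (R = Rz(yaw) Ry(pitch) Rx(roll)).
In Python, from bench import robot gives the robot as it stands. The module is installed in compiled form; this text tells all that it offers. Calls block until the motion is done:
- robot.move_ptp(position, orientation): joint-space move of the TCP to a pose.
- robot.move_linear(position, ori=None, speed=150, f_stop=None): straight line of the TCP; ori=None keeps the orientation; speed is the mean speed in mm/s. With f_stop (N) it stops when the force on the tool has changed by that much, and returns True; else False.
- robot.move_j(angles): joint-space move.
- robot.move_gripper(opening): opening from 0.0 (shut) to 1.0 (fully open); the grip force is fixed at half the most; returns when the fingers have stopped.
- robot.sleep(seconds).
- robot.inverse_kinematics(position, orientation): joint angles nearest the present ones, or None.
- robot.get_image(name): name is "scene" or "side" or "wrist"; returns a dict with "img" (420x560x3 uint8, blue, green, red), "fovy" (degrees; the focal length in pixels is half the picture's height over the tangent of half this angle, whatever the lens; pixels are square), "cx", "cy" (the principal point, pixels), "eye" and "orientation" of the camera in the world. Camera axes: x right, y down, z forward; pixel columns grow to the right and rows downward; lengths in mm; the calibration is good to about 2 mm. A picture is of the moment at which its call begins. There is no depth.
A pose or a line that the arm cannot do raises robot.MotionError and nothing moves.
- robot.hand_in(): hands the job in, once; it reports no verdict.
Readings, each from a call of its own:
- robot.current_t(): time.
- robot.current_qpos(): joint angles.
- robot.current_joint_vel(): joint speeds.
- robot.current_joint_efforts(): joint torques, N m.
- robot.current_tcp_pos(): TCP position.
- robot.current_eef_rot(): TCP orientation.
- robot.current_contact_force(): force on the tool from outside, world axes, zero at the start.
- robot.current_ft_torque(): the same for the moment, N m.
- robot.current_gripper_width(): opening from 0.0 (shut) to 1.0 (fully open).
Only numpy, scipy, OpenCV 4.12 (cv2) and the standard library are available. Lean on these libraries where they do the work, as an engineer would, in place of code of your own. Each camera call takes 0.05 s, during which the arm holds its last target. There are 200 camera calls.

## Working session

There is one attempt and no reset: what is moved stays moved. The work goes in short steps, each a Python script; the robot and the scene stay as the last script left them, time stands still between calls to the robot, and variables do not carry over. Pictures are saved under pics/ and viewed, about 8 in all and at most 12, crops included, and the job is handed in when it is done.

```bash
mkdir -p pics
cat > h.py <<'E'
from bench import robot
import numpy as np, cv2
from scipy.spatial.transform import Rotation as R
def cam(n):
    d=robot.get_image(n); return d
def rot(d):
    o=np.array(d["orientation"]); return R.from_euler('xyz',o).as_matrix() if o.size==3 else (o if o.shape==(3,3) else R.from_quat(o).as_matrix())
def f(d): return d["img"].shape[0]/2/np.tan(np.radians(d["fovy"])/2)
def ray(d,u,v):
    return rot(d)@np.array([(u-d["cx"])/f(d),(v-d["cy"])/f(d),1])
def onz(d,u,v,z):
    r=ray(d,u,v); e=np.array(d["eye"]); return e+r*(z-e[2])/r[2]
def proj(d,p):
    q=rot(d).T@(np.array(p)-d["eye"]); return q[:2]/q[2]*f(d)+[d["cx"],d["cy"]]
E
python3 - <<'E'
from h import *
import pickle
for n in ["scene","side"]:
    d=cam(n); cv2.imwrite(f"pics/{n}1.png",d["img"]); print(n,{k:v for k,v in d.items() if k!="img"}); pickle.dump(d,open(n+".pkl","wb"))
print(robot.current_t(),robot.current_eef_rot())
E
```

```text
scene {'fovy': 53.65044115771082, 'cx': 279.5167648016782, 'cy': 209.152624263732, 'eye': array([1239.49712149, -234.3412196 ,  996.59418153]), 'orientation': array([-2.46876316, -0.01517576,  1.26559034])}
side {'fovy': 48.59807467848113, 'cx': 286.30878660177706, 'cy': 204.11879681848484, 'eye': array([ 458.88857283, -817.80162533,  724.89130656]), 'orientation': array([-2.19974889,  0.01365415, -0.1437162 ])}
0.1 [-3.14001614e+00 -3.19023950e-04  4.51795758e-01]
```

View pics/scene1.png

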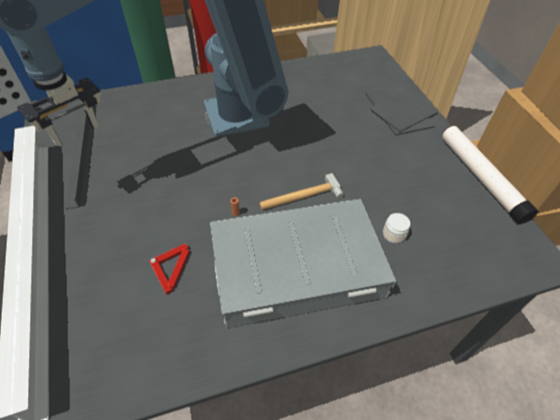

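View pics/side1.png

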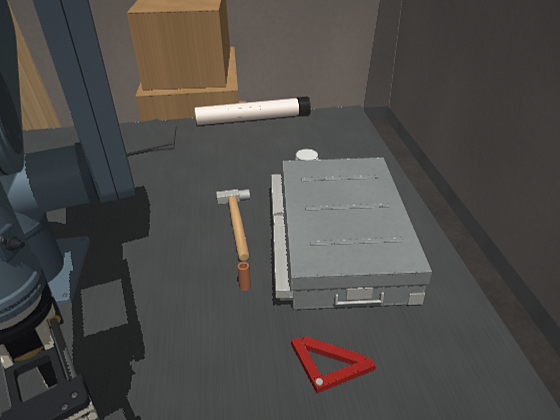

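The scene view is from behind the chest. Lid corners are about (211,221), (362,203), (390,279), (220,303). In the side view the lip runs from (278,175) to (284,300), with a possible notch mark near (280,213). The nozzle stands at (243,275) and the hammer at (237,225), both in front.

Run:
```python
from h import *
import pickle
from scipy.optimize import least_squares
s=pickle.load(open("scene.pkl","rb")); d=pickle.load(open("side.pkl","rb"))
local=np.array([[-4,-210,100],[-4,210,100],[262,210,100],[262,-210,100]])
us=[(211,221),(362,203),(390,279),(220,303)]; ud=[(289,278),(283,161),(383,158),(431,271)]
for c,u in((s,us),(d,ud)): print([np.round(onz(c,*p,100)[:2]) for p in u])
def W(q,p): 
    c,s_=np.cos(q[2]),np.sin(q[2]); return np.array([q[0]+c*p[0]-s_*p[1],q[1]+s_*p[0]+c*p[1],p[2]])
def res(q): return np.concatenate([proj(c,W(q,l))-p for c,u in((s,us),(d,ud)) for l,p in zip(local,u)])
r=least_squares(res,[480,0,0],loss='soft_l1'); print(r.x,np.round(r.fun,1)); q=r.x; np.save("q.npy",q)
print("noz",onz(s,235,200,62),onz(d,243,264,62),"hammer head",onz(d,222,197,30),onz(d,247,196,30),"handle end",onz(d,243,260,25))
print("mark y",[W(q,[-19,y,62]) for y in(-210,0,210)],[np.round(proj(d,W(q,[-19,y,62]))) for y in(-210,-62,0,62,210)])
im=d["img"][150:320,225:345].copy()
cv2.imwrite("pics/crop.png",cv2.resize(im,None,fx=3.5,fy=3.5,interpolation=2))
```

```text
[array([ 548., -195.]), array([608., 222.]), array([848., 186.]), array([ 789., -224.])]
[array([ 545., -200.]), array([592., 225.]), array([854., 196.]), array([ 813., -224.])]
[ 5.71906066e+02  1.14765903e+01 -1.08385022e-01] [-0.7 -0.6 -2.8 -4.4  3.2  1.7  1.2  8.1 -0.  -1.3 -0.4  0.9  0.9  0.8
 -1.5  0.8]
noz [ 463.10737896 -111.32543813   62.        ] [ 462.21402485 -107.93977692   62.        ] hammer head [425.5931139  187.21741418  30.        ] [490.29120758 181.15817071  30.        ] handle end [463.27278246 -55.59128087  25.        ]
mark y [array([ 530.30123915, -195.23586296,   62.        ]), array([553.0175567 ,  13.53187621,  62.        ]), array([575.73387425, 222.29961537,  62.        ])] [array([281., 291.]), array([280., 241.]), array([279., 223.]), array([278., 207.]), array([277., 174.])]
```

View pics/crop.png

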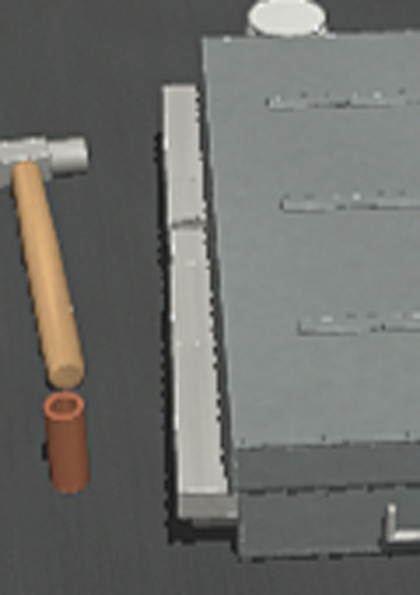

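The lip ends match the fitted pose to about 2 px. The side view shows the notch's left wall at about y = +38 on the lip, which puts the notch middle near +15. I'll start at the left end, with closed fingers across the lip and the hand tilted 30° back towards the robot.

```bash
cat >> h.py <<'E'
q=np.load("q.npy") if __import__("os").path.exists("q.npy") else None
def W(x,y,z):
    c,s=np.cos(q[2]),np.sin(q[2]); return np.array([q[0]+c*x-s*y,q[1]+s*x+c*y,z])
def L(p):
    c,s=np.cos(q[2]),np.sin(q[2]); a,b=p[0]-q[0],p[1]-q[1]; return np.array([c*a+s*b,-s*a+c*b,p[2]])
ORI=[np.pi,-0.52,q[2]]
E
python3 - <<'E'
from h import *
X=-17
for y in(190,0): print(robot.inverse_kinematics(W(X,y,66),ORI))
robot.move_gripper(0.0)
robot.move_ptp(W(X-30,185,190),ORI); robot.move_linear(W(X,185,90),speed=150)
robot.sleep(.2); f0=robot.current_contact_force(); print(robot.current_t(),f0,L(robot.current_tcp_pos())); np.save("f0.npy",f0)
print(robot.move_linear(W(X,185,58),speed=25,f_stop=3))
robot.sleep(.1)
print(robot.current_t(),np.array(robot.current_contact_force())-f0,L(robot.current_tcp_pos()))
d=cam("side"); cv2.imwrite("pics/s2.png",cv2.resize(d["img"][90:330,200:440],None,fx=2.4,fy=2.4,interpolation=2))
d=cam("wrist"); cv2.imwrite("pics/w2.png",d["img"])
E
```

```text
[ 0.26520457  0.33799195  2.00964591 -0.55182493  0.35320982  2.42249699]
None
5.275 [-0.36740783  0.32277343 -0.79771109] [-16.56970224 185.32546076  91.28198587]
True
6.2833 [-1.06234188 -0.53805598  6.32003695] [-17.04098727 184.95291291  66.18891827]
```

View pics/s2.png

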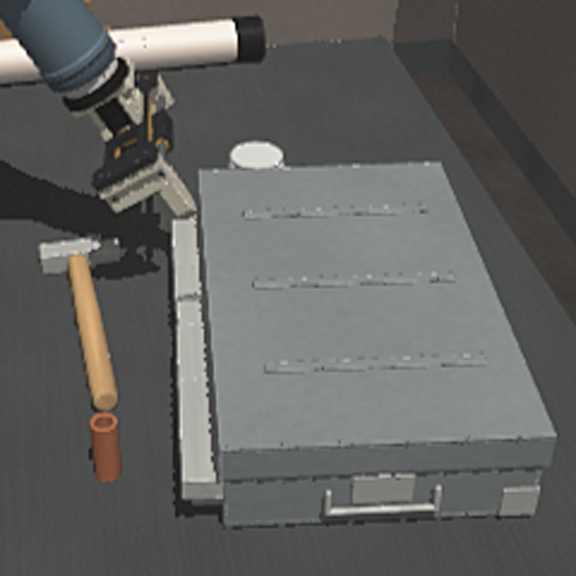

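View pics/w2.png

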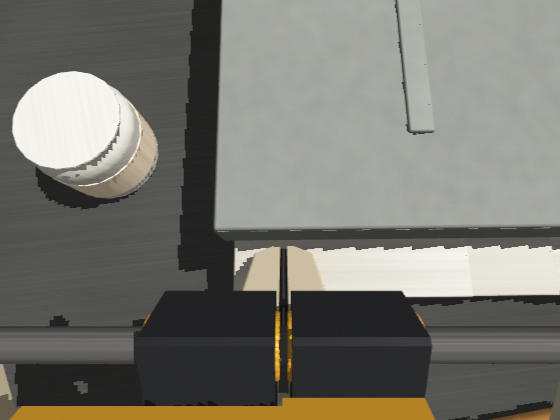

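The fingertip is on the lip near its left end: contact came at z ≈ 62.4 with 6 N. The wrist view shows narrow, tapered tips at (283,250). The middle can't be reached at this tilt, so I'm checking other tilts.

Run:
```python
from h import *
for b in(0,.15,.25,.3,.35,.4,.45,.52):
  print(b,end=' ')
  for y in(185,100,60,30,0,-40,-60):
    r=robot.inverse_kinematics(W(-17,y,60),[np.pi,-b,q[2]]); print(y,None if r is None else np.round(r[[0,3,4,5]],2),end=' ')
  print()
```

```text
0 185 [ 0.15 -0.    1.05  1.83] 100 [ 0.   -0.    1.02  1.68] 60 [-0.07 -0.    1.01  1.61] 30 [-0.12 -0.    1.    1.56] 0 [-0.18 -0.    1.    1.5 ] -40 [-0.25 -0.    0.99  1.43] -60 [-0.29 -0.    0.99  1.39] 
0.15 185 [ 0.17 -0.06  0.85  1.89] 100 [ 0.02 -0.03  0.81  1.71] 60 [-0.06 -0.01  0.8   1.62] 30 [-0.12  0.    0.79  1.55] 0 [-0.18  0.02  0.78  1.48] -40 [-0.27  0.03  0.78  1.39] -60 [-0.31  0.04  0.78  1.34] 
0.25 185 [ 0.19 -0.11  0.71  1.95] 100 [ 0.02 -0.05  0.66  1.74] 60 [-0.06 -0.02  0.65  1.63] 30 [-0.12  0.01  0.64  1.55] 0 [-0.19  0.03  0.64  1.46] -40 [-0.28  0.07  0.64  1.35] -60 [-0.32  0.09  0.64  1.29] 
0.3 185 [ 0.2  -0.15  0.63  1.99] 100 [ 0.03 -0.07  0.59  1.76] 60 [-0.06 -0.03  0.57  1.64] 30 [-0.13  0.01  0.56  1.55] 0 [-0.19  0.05  0.56  1.45] -40 [-0.29  0.1   0.56  1.32] -60 [-0.33  0.12  0.56  1.25] 
0.35 185 [ 0.21 -0.2   0.56  2.05] 100 [ 0.04 -0.1   0.51  1.79] 60 [-0.06 -0.04  0.49  1.65] 30 [-0.13  0.01  0.48  1.54] 0 [-0.2   0.07  0.48  1.43] -40 [-0.29  0.14  0.48  1.28] -60 [-0.34  0.17  0.49  1.2 ] 
0.4 185 [ 0.22 -0.27  0.49  2.12] 100 [ 0.04 -0.14  0.43  1.84] 60 [-0.05 -0.05  0.41  1.67] 30 [-0.13  0.02  0.4   1.54] 0 [-0.2   0.09  0.4   1.4 ] -40 [-0.3   0.19  0.41  1.22] -60 [-0.35  0.24  0.41  1.13] 
0.45 185 [ 0.24 -0.37  0.42  2.22] 100 [ 0.05 -0.2   0.35  1.9 ] 60 [-0.05 -0.08  0.33  1.7 ] 30 [-0.13  0.03  0.32  1.53] 0 [-0.21  0.14  0.32  1.35] -40 [-0.31  0.27  0.33  1.13] -60 [-0.36  0.34  0.34  1.02] 
0.52 185 [ 0.25 -0.57  0.33  2.43] 100 [ 0.06 -0.36  0.24  2.06] 60 None 30 None 0 None -40 [-0.32  0.5   0.22  0.89] -60 [-0.38  0.59  0.24  0.76]
```

```bash
sed -i 's/-0.52,q/-0.38,q/' h.py
python3 - <<'E'
from h import *
X=-17;y=185
robot.move_linear(W(X,y,76),speed=80); robot.move_linear(W(X,y,72),ori=ORI,speed=20)
robot.sleep(.15); f0=np.array(robot.current_contact_force()); np.save("f0.npy",f0)
F=lambda: np.array(robot.current_contact_force())-f0
robot.move_linear(W(X,y,58),speed=20,f_stop=2)
z0=zc=robot.current_tcp_pos()[2]; print(robot.current_t(),z0,F())
log=[]
while y>-80:
    y-=4; robot.move_linear(W(X,y,zc),speed=40)
    g=F(); p=L(robot.current_tcp_pos())
    if g[2]<1:
        robot.move_linear(W(X,y,zc-9),speed=25,f_stop=2); zc=robot.current_tcp_pos()[2]; g=F()
    else: zc-=np.clip((g[2]-3)*-.12*-1*-1,-.6,.6) if False else np.clip((3-g[2])*.12,-.6,.6)
    log.append([y,p[1],p[2],zc,*g])
    if zc<z0-3 or np.hypot(*g[:2])>12: break
print(np.round(log,1)[::3]); print(np.round(log[-4:],1)); print(robot.current_t(),L(robot.current_tcp_pos()),F())
d=cam("side"); cv2.imwrite("pics/s3.png",cv2.resize(d["img"][90:330,200:440],None,fx=2.4,fy=2.4,interpolation=2))
d=cam("wrist"); cv2.imwrite("pics/w3.png",d["img"])
E
```

```text
7.7167 65.14058855088433 [-2.18675156 -0.72934889  5.18137188]
[[ 1.810e+02  1.809e+02  6.530e+01  6.500e+01  7.000e-01  4.000e-01
   2.000e+00]
 [ 1.690e+02  1.687e+02  6.520e+01  6.510e+01  1.100e+00  1.400e+00
   2.700e+00]
 [ 1.570e+02  1.567e+02  6.520e+01  6.530e+01  5.000e-01  2.100e+00
   2.900e+00]
 [ 1.450e+02  1.447e+02  6.520e+01  6.530e+01  3.000e-01  2.000e+00
   2.900e+00]
 [ 1.330e+02  1.327e+02  6.520e+01  6.530e+01  2.000e-01  7.000e-01
   3.100e+00]
 [ 1.210e+02  1.207e+02  6.520e+01  6.510e+01  1.000e-01  1.500e+00
   2.600e+00]
 [ 1.090e+02  1.087e+02  6.520e+01  6.530e+01  5.000e-01  7.000e-01
   2.900e+00]
 [ 9.700e+01  9.670e+01  6.520e+01  6.520e+01 -6.000e-01  0.000e+00
   3.100e+00]
 [ 8.500e+01  8.470e+01  6.530e+01  6.530e+01  0.000e+00  1.000e-01
   2.700e+00]
 [ 7.300e+01  7.270e+01  6.520e+01  6.520e+01 -8.000e-01  2.000e-01
   2.900e+00]
 [ 6.100e+01  6.070e+01  6.520e+01  6.510e+01 -3.000e-01  4.000e-01
   1.600e+00]
 [ 4.900e+01  4.870e+01  6.520e+01  6.520e+01 -1.000e-01  1.000e+00
   2.300e+00]
 [ 3.700e+01  3.660e+01  6.480e+01  6.490e+01  1.300e+00  6.000e-01
   1.700e+00]]
[[45.  44.7 65.1 65.1  1.4  1.5  2.8]
 [41.  40.7 65.  65.1 -0.3  1.1  2.4]
 [37.  36.6 64.8 64.9  1.3  0.6  1.7]
 [33.  32.7 64.4 61.1 -0.1 -1.2  3.4]]
17.4833 [-16.65397386  32.8872223   61.13838111] [-0.12127458 -1.21651942  3.39810908]
```

View pics/w3.png

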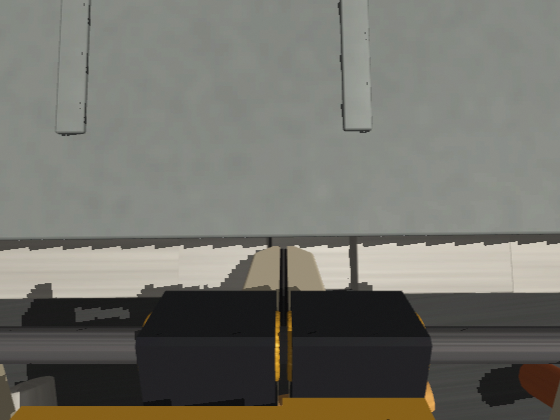

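The tip dropped at y ≈ 33. The wrist view shows the notch walls at columns 270 and 354 and the finger at 284. That puts the notch middle near y ≈ 17, in line with the first estimate. I'll slide on to the centre, then press.

Run:
```python
from h import *
f0=np.load("f0.npy"); F=lambda: np.array(robot.current_contact_force())-f0
X=-17; y=33; zc=robot.current_tcp_pos()[2]; log=[]
while y>17:
    y-=4; robot.move_linear(W(X,y,zc),speed=30); g=F(); 
    if g[2]<1: robot.move_linear(W(X,y,zc-5),speed=25,f_stop=1.5); zc=robot.current_tcp_pos()[2]
    log.append([*L(robot.current_tcp_pos()),*F()])
print(np.round(log,1)); z=zc; log=[]
while z>47.5:
    z-=1; robot.move_linear(W(X,y,z),speed=20); g=F(); log.append([*L(robot.current_tcp_pos()),*g])
    if g[2]>12 or np.hypot(*g[:2])>10: break
print(np.round(log,1)); robot.sleep(.3); print(robot.current_t(),F())
d=cam("side"); cv2.imwrite("pics/s4.png",cv2.resize(d["img"][60:330,200:470],None,fx=2.2,fy=2.2,interpolation=2))
```

```text
[[-17.   28.9  58.4  -0.6  -0.6   1.4]
 [-17.   24.9  58.4   1.   -0.1   1.3]
 [-17.   20.8  58.4  -1.6  -0.3   1.8]
 [-17.1  16.9  55.6   0.4  -0.3   1. ]]
[[-17.   16.9  54.6  -1.3  -1.8   2.1]
 [-17.   17.   53.7  -1.9  -1.1   3.4]
 [-17.   17.   52.5  -0.7  -1.4   2.7]
 [-16.9  17.   51.5  -1.3  -0.7   2. ]
 [-16.8  17.   50.6  -0.5  -2.4   2.3]
 [-16.8  17.   49.7  -0.4  -0.6   2.7]
 [-16.7  17.   48.7   0.5  -1.5   3.8]
 [-16.6  17.   47.8   0.9  -2.4   2. ]
 [-16.4  17.   47.    1.4  -2.2   5.5]]
21.6833 [ 1.11947897 -1.65522348  5.92437758]
```

View pics/s4.png

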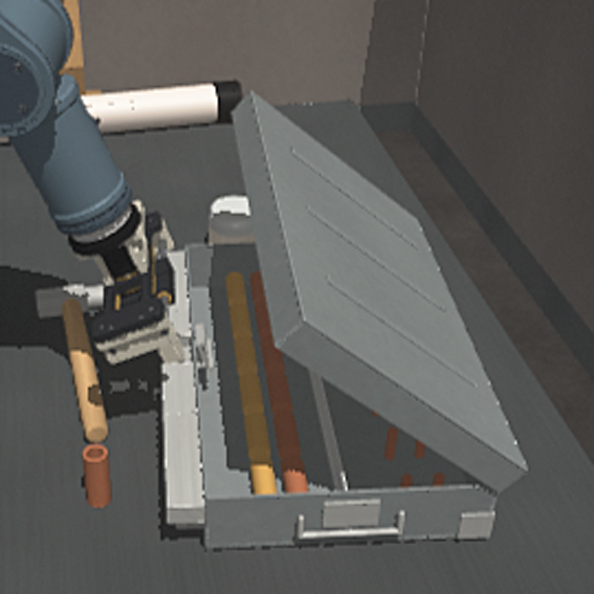

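The catch is pressed and the lid has sprung up; its near corner is at (300,325) in the crop, clear of the hand. I'll withdraw up and back, then check.

Run:
```python
from h import *
f0=np.load("f0.npy")
robot.move_linear(W(-17,17,70),speed=60); robot.move_linear(W(-120,17,200),speed=150); robot.sleep(1.5)
print(robot.current_t(),np.array(robot.current_contact_force())-f0)
import pickle
s0=pickle.load(open("side.pkl","rb"))
d=cam("side"); s=cam("scene"); cv2.imwrite("pics/s5.png",d["img"])
for c in(d,s): print(proj(c,W(-4+0,0,100)))
a=.7; c_,s_=np.cos(a),np.sin(a)
x=262-266*c_+28*s_; z=72+266*s_+28*c_
print(x,z,[np.round(proj(d,W(x,y,z))) for y in(-210,210)])
```

```text
25.0333 [ 0.46666433 -0.44526899  0.21979025]
[285.24749488 209.96013727]
[286.56398455 209.22619689]
76.5900734249814 264.7774860491915 [array([336., 205.]), array([315., 102.])]
```

View pics/s5.png

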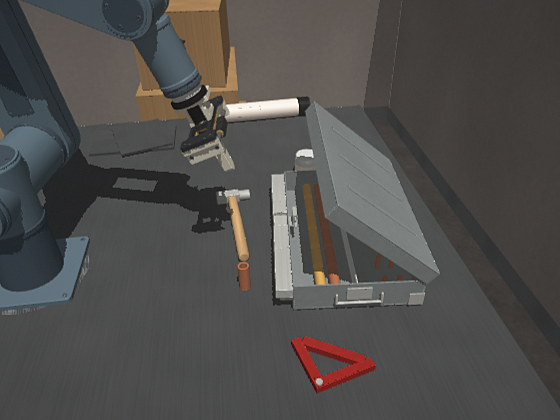

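The lid's front corners are at about (335,208) and (314,103), against (336,205) and (315,102) predicted for 0.7 rad. The hammer, nozzle, magnet and tin sit at the same pixels as before, and the hand is clear.

```bash
python3 -c "
from bench import robot
robot.hand_in(); print(robot.current_t())"
```

```text
the job is handed in; nothing more can be done
the job is handed in; nothing more can be done
```

The chest is open, and I handed the job in at about 25 s of the 64 s allowed.

- **Slide:** I put the closed fingertips on the lip near its left end (y ≈ +185 mm) and slid them along with about 3 N. They dropped into the notch at y ≈ +33, and I carried on to its middle at y ≈ +17.
- **Press:** I pressed the catch straight down. The force stayed at about 6 N or less, and the lid sprang up by itself.
- **Lid:** In the last picture its front corners are within about 3 px of where they should be at 0.7 rad open.
- **Surroundings:** The hand is clear, with no contact force beyond noise. The hammer, nozzle, magnet and tin look unmoved by eye, compared with the first side picture.

**What disagreed:**
- The notch's middle could not be reached with the 30° hand tilt I first used. After the first touch I lifted off, changed to about 22° and touched down again before sliding.
- One lid corner in the first pose fit was off by 8 px. The lip height on contact and the notch position both agreed with the fit anyway.

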